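# Press the loose tile back into the trivet

### The job

One of the two tiles has come out of the wooden trivet on the hob. Lay it back in the trivet's empty place, glazed white face up, and press it down past the spring clips until it sits level and fully home, flush with the frame and its neighbour. Set it in gently rather than dropping it, let go of it, and leave the other things where they stand.

Things in the scene. Friction and masses are not known exactly. Their poses are not given: they have to be found in the camera images.
- tile: loose rectangular ceramic tile, 100 x 50 x 12 mm, 0.15 kg (varies by a third), glazed white on top, red-brown clay underneath; lies flat on the black hob, white face up. Origin: centre of its underside. x along its 100 mm length, y along its 50 mm width, z up out of the white face. Either end may go either way round.
- trivet: wooden tile trivet on the hob, 130 x 144 x 20 mm high; it does not move. Origin: centre of its underside; x along its 130 mm side (the tiles' length), z up. Two recessed places lie side by side, an 8 mm bar between them; outer rails 12 to 13 mm wide. Recess floor 8 mm above the underside; rim and bar 12 mm above that floor.
- empty_place (a point): centre of the floor of the empty place (trivet's +y side), axes as the trivet's. 104 mm along x, 56 mm along y, 12 mm deep: the tile is flush with the rim when home. A sloping steel spring clip, 16 mm wide, stands out 4.5 mm from the middle of each end wall; a tile let go in the mouth rests on both, about 6 mm proud. Fingers holding its long sides meet the rim and cannot take it home.
- filled_place (a point): centre of the floor of the other place (trivet's -y side), which holds an identical, fixed tile, flush with the rim. How to press in the empty place: a push of about 6 to 20 N on the loose tile forces the clips back into the walls and takes it to the floor; push near its middle, then on any end that still stands up.
- kitchen_timer: bystander: red and white kitchen timer, 66 mm across, 57 mm high, on the hob; origin at the centre of its underside; it and the tile may have changed places
- spice_jar: bystander: spice jar with a red cap, 45 mm across, 106 mm high, on the hob; origin at the centre of its underside
Mind the look-alikes: they are no part of the job. Of the things that look like the tile, the larger one is meant.

How it is judged (in metres and radians):
At the end, for the whole second after the job is handed in: The tile lies released and at rest in the empty place, white face up: underside within 2 mm of the recess floor, centre within 6 mm of the place's centre, level within 0.03 rad, lengthwise within 0.12 rad. Timer and spice jar never shifted over 30 mm (z of tile in the frame of empty_place between -0.002 and 0.002 m and horizontal distance between tile and empty_place below 0.006 m and angle between the z axis of tile and the z axis of trivet, either way round below 0.03 rad and angle between the x axis of tile and the x axis of trivet, either way round below 0.12 rad and linear speed of tile below 0.01 m/s and angular speed of tile below 0.1 rad/s); the robot touches nothing.
It fails at once if the tile is dropped into the trivet (it falls faster than 0.5 m/s, over 12 mm of free fall, over the place) (linear speed of tile above 0.5 m/s and horizontal distance between tile and empty_place below 0.04 m and z of tile in the frame of empty_place below 0.04 m).
It fails at once if the kitchen timer is shifted by more than 30 mm (distance of kitchen_timer from where it was at the start of the episode above 0.03 m).
It fails at once if the spice jar is shifted by more than 30 mm (distance of spice_jar from where it was at the start of the episode above 0.03 m).
It also fails if it takes over 51 s, if anything falls off the work surface, if the arm or the gripper's body presses on something with over 40 N, if the wrist force passes 120 N, or if a joint passes its speed limit or range.

### The arm

A 6-joint arm with a two-finger parallel gripper is mounted at the origin on a cart in front of the work surface, level with it; the furniture and walls round the work are solid. World frame = base frame: x ahead of the robot, y to its left, z up, the work surface at z = 0. Lengths are in m, angles in degrees, forces in N, time in s.
With the tool pointing down it reaches from about 0.375 to 0.9 m from the base axis. Payload 3.1 kg.
Tool frame: the origin (TCP) lies on the centre line of the jaws, within the pads' length; the fingertips stand 8 mm ahead of it and the grasp point (between the pads) lies 11 mm behind it; z points along the fingers, y is the line along which they close (so a half turn about z gives the same grasp; the last joint's range is limited). The gripper opens to 87 mm and grips with 3 to 60 N. Pads are 19 mm wide; open, the fingers measure 117 mm over their backs; the gripper's body (75 mm by 190 mm) begins 51 mm behind the grasp point.
Start: joints at [59.845, 30.224, 82.088, -0, 67.689, -10.227], TCP at [0.213, 0.588, 0.231] pointing down, gripper open.
Joint ranges: [-176.69, 176.69], [-43.24, 126.21], [12.49, 139.97], [-82, 262], [0, 151.66], [-163.58, 163.58]. Speed limits (degrees/s): [159.86, 159.86, 180, 180, 180, 180].

### API

Orientations are given as a 3x3 rotation matrix whose columns are the frame's x, y, z axes.
In Python, from rig import * gives the robot as it stands.
- The arm moves only by the tool step_arm, never from a script. Its argument "targets" is a list of rows, each a list of 5 numbers: the opening, from -1 (shut) to 1 (fully open), then the shift along the world's x, y, z normalised to -1 to 1, where 1 is 0.25 m, then the turn about the world's z normalised to -1 to 1, where 1 is 180 degrees. In form: [[fingers, x, y, z, turn], ...]. A call has 1 to 20 rows; each row is the pose to reach, as a shift and turn from the pose commanded when the call began, turning the shorter way round; what a row does not reach only later rows make up. A row lasts 1/10 s, in which the tool goes at most 50 mm and 8.59 degrees, less where a joint would pass 70% of its speed; a pose out of reach is approached as far as the arm can. A call with a number of a shift or a turn outside -1 to 1 is refused whole. A call with a gripper value outside its range is refused whole. The fingers move at their own pace and stop on an object; the grip force is fixed at half the most. Time passes only in rows, so rows that repeat a pose let the fingers close. It gives the time, the measured TCP pose, the force, the opening and the grip force at its end, in the units of the state.
- read_state(): the state, without advancing time (a new reading comes with each control period).
- capture(name): name is "side" or "top"; returns a dict with "color" (384x512x3 uint8, red, green, blue), "mtx" (3x3 intrinsics, pixels), "pose" (4x4, takes a point from camera to world coordinates). Camera axes: x right, y down, z forward; pixel columns grow to the right and rows downward; lengths in m; the calibration is good to about 2 mm. A picture is of the moment at which its call begins. There is no depth.
- hand_in(): hands the job in; it is judged then, once.
The state is a dict: "time_s": time; "joint_positions": joint angles; "qvel": joint speeds; "tau": joint torques, N m; "position": TCP position; "tcp_rot": TCP orientation; "force": force on the tool from outside, world axes, zero at the start; "moment": the same for the moment, N m; "opening": opening from 0.0 (shut) to 1.0 (fully open); "grasp_force": force on a finger pad.
Only numpy, scipy, OpenCV 4.12 (cv2) and the standard library are available. Lean on these libraries where they do the work, as an engineer would, in place of code of your own. Each camera call takes 0.05 s, during which the arm holds its last target. There are 200 camera calls.

## Working session

There is one attempt and no reset: what is moved stays moved. The work goes in short steps, Python scripts to look and compute and a tool call to move; the robot and the scene stay as the last step left them, time stands still between calls to the robot, and variables do not carry over. Pictures are saved under pics/ and viewed, at most 10 in all, crops included, and the job is handed in when it is done.

Besides the shell and the picture viewer there is one more tool, called as name(argument=value, ...) on one line, values as JSON. step_arm: Moves the arm, as the interface text tells. Scaled input: -1 to 1 covers 0.25 m each way for a shift and 180 degrees each way for a turn. Its arguments: {"type":"object","properties":{"targets":{"type":"array","items":{"type":"array","items":{"type":"number"}}}},"required":["targets"]}

```bash
mkdir -p pics
python3 - <<'E'
from rig import *
import cv2,numpy as np,pickle
d={}
for n in("top","side"):
    c=capture(n);d[n]=c;cv2.imwrite(f"pics/{n}0.png",c["color"][:,:,::-1])
    print(n,np.round(c["mtx"],1).tolist(),np.round(c["pose"],3).tolist())
pickle.dump(d,open("d0.pkl","wb"))
s=read_state();print(s["time_s"],s["position"],np.round(s["tcp_rot"],3).tolist(),s["opening"])
E
```

```text
top [[422.4, 0.0, 255.3], [0.0, 422.4, 197.2], [0.0, 0.0, 1.0]] [[0.067, -0.973, 0.22, 0.292], [-0.998, -0.066, 0.016, 0.119], [-0.001, -0.221, -0.975, 1.112], [0.0, 0.0, 0.0, 1.0]]
side [[399.9, 0.0, 253.3], [0.0, 399.9, 186.8], [0.0, 0.0, 1.0]] [[0.948, -0.126, 0.293, 0.28], [-0.319, -0.363, 0.875, -0.696], [-0.004, -0.923, -0.384, 0.411], [0.0, 0.0, 0.0, 1.0]]
0.1 [0.21265819 0.58703699 0.22968152] [[-0.94, 0.341, -0.001], [0.341, 0.94, -0.002], [0.0, -0.002, -1.0]] 1.000065748592069
```

View pics/top0.png

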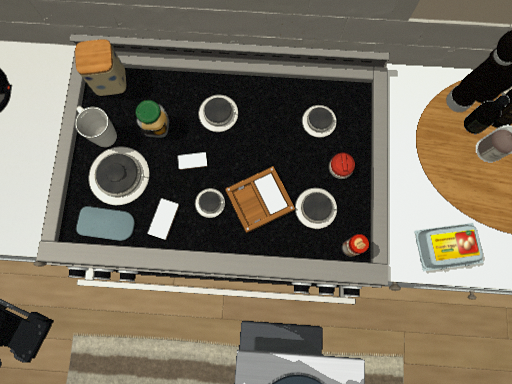

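View pics/side0.png

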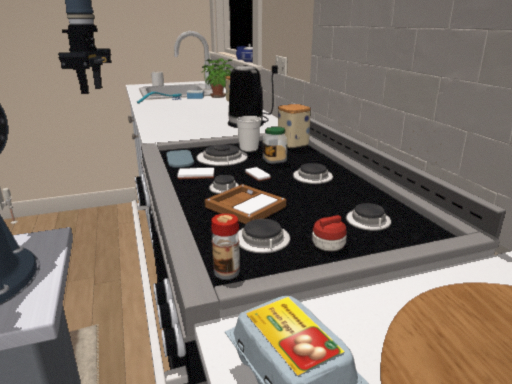

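The top view shows three things that could be the tile:
- White slab at (163,219), the larger loose one.
- Smaller white slab at (192,160), a look-alike.
- Fixed tile in the trivet at (269,193).

The larger slab at (163,219) fits the description. Next I'll measure it and check it in a close crop.

```bash
cat > h.py <<'E'
import cv2,numpy as np
def cast(c,px,z):
    px=np.asarray(px,float).reshape(-1,2);K=c["mtx"];T=c["pose"]
    r=np.c_[px,np.ones(len(px))]@np.linalg.inv(K).T@T[:3,:3].T
    o=T[:3,3];return (o+r*((z-o[2])/r[:,2])[:,None])[:,:2]
def rect(c,mask,z,seed=None):
    mask=mask.astype(np.uint8)
    out=[]
    for k in cv2.findContours(mask,cv2.RETR_EXTERNAL,cv2.CHAIN_APPROX_NONE)[0]:
        if cv2.contourArea(k)<60: continue
        w=cast(c,k.reshape(-1,2),z);(p,s,a)=cv2.minAreaRect((w*1000).astype(np.float32))
        if s[0]<s[1]: s=s[::-1];a+=90
        out.append((np.round(k.reshape(-1,2).mean(0)),np.round(p,1),np.round(s,1),round((a+90)%180-90,1)))
    return out
E
python3 - <<'E'
import pickle,cv2,numpy as np
from h import *
d=pickle.load(open("d0.pkl","rb"))
for n,roi in(("top",(70,140,380,245)),("side",(160,150,300,225))):
    c=d[n];im=c["color"];hsv=cv2.cvtColor(im,cv2.COLOR_RGB2HSV)
    R=np.zeros(im.shape[:2],bool);R[roi[1]:roi[3],roi[0]:roi[2]]=1
    w=(hsv[...,1]<40)&(hsv[...,2]>185)&R
    for z in (.012,.02):
        print(n,"white",z)
        for o in rect(c,w,z): print(*o)
    b=(hsv[...,1]>80)&(hsv[...,0]<22)&(hsv[...,0]>4)&(hsv[...,2]>60)&R
    b=cv2.morphologyEx((b|w).astype(np.uint8),cv2.MORPH_OPEN,np.ones((3,3)))
    print("brown")
    for o in rect(c,b,.02): print(*o)
im=d["top"]["color"][:,:,::-1]
a=cv2.resize(im[135:250,130:310],None,fx=4,fy=4,interpolation=2)
cv2.imwrite("pics/crop.png",a)
E
```

```text
top white 0.012
[163. 219.] [466.9 376.6] [98.4 48.5] -14.4
[316. 208.] [521.4 -26.1] [106.3 105.8] -87.4
[207. 202.] [518.3 259.8] [74.9 70.2] -7.0
[270. 194.] [554.1  97.3] [100.   49.2] 29.7
[192. 160.] [631.9 315.4] [75.6 37.4] -79.1
[140. 162.] [617.3 456.7] [91.1 27.2] 44.1
[112. 182.] [562.1 520.1] [159.4 122.6] 52.5
top white 0.02
[163. 219.] [465.6 374.8] [97.7 48.2] -14.4
[316. 208.] [519.7 -25. ] [105.5 105.1] -87.4
[207. 202.] [516.6 258.8] [74.3 69.7] -7.0
[270. 194.] [552.2  97.5] [99.3 48.8] 29.7
[192. 160.] [629.4 314. ] [75.  37.1] -79.1
[140. 162.] [615.  454.2] [90.4 27.1] 44.1
[112. 182.] [560.1 517.2] [158.3 121.7] 52.5
brown
[358. 241.] [ 442.  -137.5] [28.7 18.2] -86.1
[206. 212.] [490.8 264.1] [64.4 23.1] 71.9
[163. 219.] [465.6 374.8] [97.7 48.2] -14.4
[311. 210.] [515.9 -14.6] [106.4  85. ] 26.5
[259. 199.] [536.2 125.8] [145.9 131.5] -60.5
[192. 160.] [629.4 314. ] [75.  37.1] -79.1
[141. 163.] [613.3 450.5] [84.1 23.3] 38.3
[112. 183.] [558.2 517.6] [158.6 118.8] 55.5
side white 0.012
[255. 203.] [557.4 117.2] [104.6  53.1] 29.8
[257. 172.] [629.5 310.7] [80.6 39.7] -79.1
[196. 172.] [465.3 374.2] [99.3 61.7] -12.5
[211. 161.] [523.1 469.9] [135.2  51. ] -64.8
side white 0.02
[255. 203.] [551.9 100.9] [102.5  52.1] 29.8
[257. 172.] [622.5 290.6] [79.  38.9] -79.1
[196. 172.] [461.6 352.8] [97.3 60.5] -12.5
[211. 161.] [518.2 446.5] [132.5  50. ] -64.8
brown
[242. 205.] [518.6 106.8] [187.7 169.8] 29.3
[258. 173.] [622.5 290.6] [79.  38.9] -79.1
[196. 172.] [462.  353.3] [98.2 59.4] -10.7
[275. 154.] [727.1 420.4] [101.9  63.3] 69.8
```

View pics/crop.png

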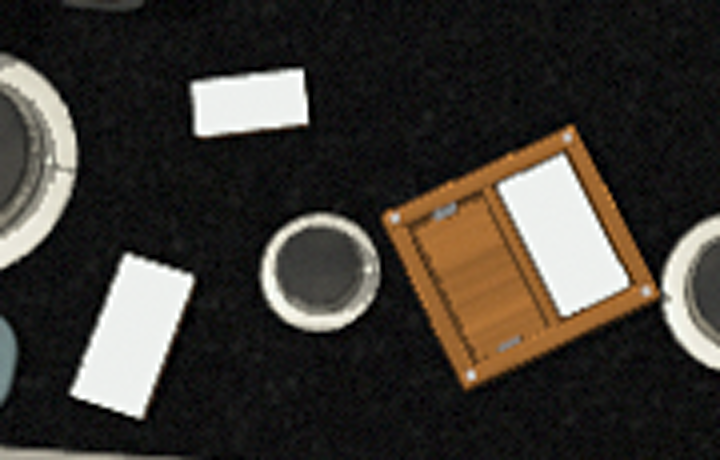

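The crop confirms it: the tile at crop (130,335) is clearly larger than the slab at (250,103). The empty place, with both clips showing, is on the left of the trivet.

- **Tile:** (0.467, 0.3765), lengthwise angle -14.4°.
- **Empty place:** (0.5205, 0.153), angle 29.7°. The centres of the fixed tile and the frame agree on this.

Now I'll move above the tile.

step_arm(targets=[[1,0.8,-0.846,-0.4,0.03],[1,0.8,-0.846,-0.4,0.03],[1,0.8,-0.846,-0.4,0.03],[1,0.8,-0.846,-0.4,0.03],[1,0.8,-0.846,-0.4,0.03],[1,0.8,-0.846,-0.4,0.03],[1,0.8,-0.846,-0.4,0.03],[1,0.8,-0.846,-0.4,0.03],[1,0.8,-0.846,-0.4,0.03],[1,0.8,-0.846,-0.4,0.03]])

```text
time_s: 1.1
position: [0.412, 0.3774, 0.1311]
tcp_rot: [[-0.969, 0.249, 0.0], [0.249, 0.969, 0.001], [-0.0, 0.001, -1.0]]
force: [-0.2, 0.6, 0.1]
opening: 1.002
grasp_force: 0.0
```

step_arm(targets=[[1,0.22,-0.004,-0.2,0],[1,0.22,-0.004,-0.28,0],[1,0.22,-0.004,-0.34,0],[1,0.22,-0.004,-0.38,0],[1,0.22,-0.004,-0.41,0],[1,0.22,-0.004,-0.43,0],[1,0.22,-0.004,-0.45,0],[1,0.22,-0.004,-0.46,0],[1,0.22,-0.004,-0.468,0],[1,0.22,-0.004,-0.468,0],[1,0.22,-0.004,-0.468,0],[1,0.22,-0.004,-0.468,0]])

```text
time_s: 2.3
position: [0.4682, 0.3751, 0.0138]
tcp_rot: [[-0.968, 0.251, 0.0], [0.251, 0.968, 0.0], [-0.0, 0.0, -1.0]]
force: [-0.2, 0.0, 0.0]
opening: 0.999
grasp_force: 0.0
```

step_arm(targets=[[-1,0,0,0,0],[-1,0,0,0,0],[-1,0,0,0,0],[-1,0,0,0,0],[-1,0,0,0,0],[-1,0,0,0,0],[-1,0,0,0,0],[-1,0,0,0,0],[-1,0,0,0,0],[-1,0,0,0,0]])

```text
time_s: 3.3
position: [0.4681, 0.3751, 0.0135]
tcp_rot: [[-0.968, 0.251, 0.0], [0.251, 0.968, 0.0], [-0.0, 0.0, -1.0]]
force: [0.1, 0.5, 0.6]
opening: 0.57
grasp_force: 30.0
```

Run:
```python
from rig import *
s=read_state();print(s["position"],s["opening"]*87,s["grasp_force"],s["joint_positions"])
```

```text
[0.46805802 0.37510718 0.01354144] 49.62653591499497 29.999897181987762 [ 2.80446834e+01  4.59211642e+01  9.36761779e+01  1.13639412e-04
  4.03918891e+01 -4.74243420e+01]
```

step_arm(targets=[[-1,0,0,0.05,0],[-1,0,0,0.15,0],[-1,0,0,0.3,0],[-1,0,0,0.36,0],[-1,0.03,-0.1,0.36,0.03],[-1,0.06,-0.25,0.36,0.07],[-1,0.1,-0.4,0.36,0.11],[-1,0.13,-0.55,0.36,0.15],[-1,0.16,-0.7,0.36,0.19],[-1,0.19,-0.82,0.36,0.22],[-1,0.21,-0.888,0.36,0.245],[-1,0.21,-0.888,0.36,0.245],[-1,0.21,-0.888,0.36,0.245],[-1,0.21,-0.888,0.36,0.245],[-1,0.21,-0.888,0.36,0.245]])

```text
time_s: 4.8
position: [0.5199, 0.1541, 0.1037]
tcp_rot: [[-0.869, -0.494, -0.0], [-0.494, 0.869, 0.0], [0.0, 0.0, -1.0]]
force: [-0.6, -0.8, -1.0]
opening: 0.572
grasp_force: 30.0
```

Run:
```python
from rig import *
import cv2,numpy as np
s=read_state();print(s["position"],s["opening"]*87,s["force"])
a=capture("side");t=capture("top")
import pickle;pickle.dump({"side":a,"top":t},open("d1.pkl","wb"))
A=cv2.resize(a["color"][110:240,170:330,::-1],None,fx=2.5,fy=2.5);B=cv2.resize(t["color"][110:240,180:340,::-1],None,fx=2.5,fy=2.5)
cv2.imwrite("pics/p1.png",np.hstack([A,B]))
```

```text
[0.5199061  0.15412867 0.10365698] 49.797353269431014 [-0.61065776 -0.8083812  -0.98135454]
```

View pics/p1.png

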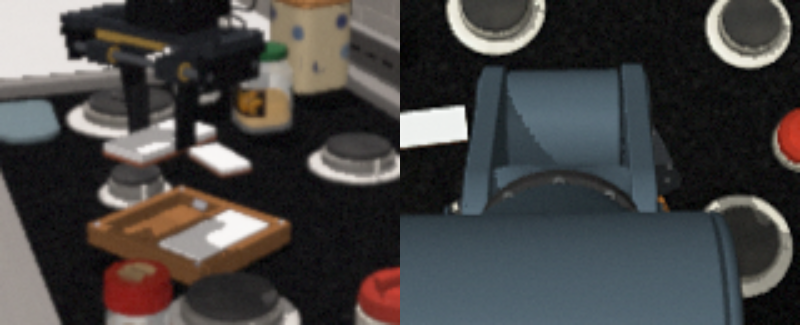

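The side view shows the tile held level between the fingers above the empty place. In the crop its left corner is near (104,147) and its right corner near (215,127). The arm hides it in the top view. I'll check the lengthwise offset from its side-view corners.

Run:
```python
import pickle,cv2,numpy as np
c=pickle.load(open("d1.pkl","rb"))["side"];im=c["color"]
hsv=cv2.cvtColor(im,cv2.COLOR_RGB2HSV)
m=((hsv[...,2]>110)&((hsv[...,1]<45)|(hsv[...,0]<12)|(hsv[...,0]>170))).astype(np.uint8)
m[:152]=0;m[179:]=0;m[:,:205]=0;m[:,262:]=0
P=np.array([.5199,.1541]);X=np.array([.869,.494]);Y=np.array([-.494,.869])
T=np.linalg.inv(c["pose"])
for z in(.090,.102):
  for sx,sy in((-1,-1),(-1,1),(1,1),(1,-1)):
    p=np.r_[P+X*.05*sx+Y*.025*sy,z,1];q=(T@p)[:3];u=c["mtx"]@q/q[2]; print(z,sx,sy,np.round(u[:2],1))
g=im[150:182,205:270,::-1]
cv2.imwrite("pics/p2.png",cv2.resize(g,None,fx=12,fy=12,interpolation=cv2.INTER_NEAREST))
```

```text
0.09 -1 -1 [227.3 177. ]
0.09 -1 1 [211.9 171.8]
0.09 1 1 [241.8 161.2]
0.09 1 -1 [257.  165.6]
0.102 -1 -1 [227.1 171.9]
0.102 -1 1 [211.7 166.9]
0.102 1 1 [241.7 156.5]
0.102 1 -1 [257.  160.9]
```

View pics/p2.png

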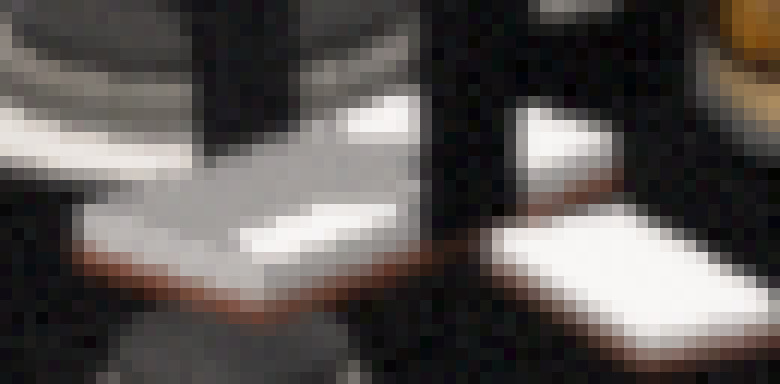

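The corners match the prediction to within a pixel. I'll shift +1.5 mm in x and lower slowly.

step_arm(targets=[[-1,0.006,0.001,-0.1,0],[-1,0.006,0.001,-0.18,0],[-1,0.006,0.001,-0.23,0],[-1,0.006,0.001,-0.25,0],[-1,0.006,0.001,-0.265,0],[-1,0.006,0.001,-0.275,0],[-1,0.006,0.001,-0.275,0],[-1,0.006,0.001,-0.275,0]])

```text
time_s: 5.7
position: [0.5224, 0.1533, 0.0353]
tcp_rot: [[-0.87, -0.493, 0.001], [-0.493, 0.87, 0.0], [-0.001, -0.0, -1.0]]
force: [0.1, -0.1, -1.4]
opening: 0.57
grasp_force: 30.0
```

step_arm(targets=[[-1,0,0,-0.005,0],[-1,0,0,-0.01,0],[-1,0,0,-0.015,0],[-1,0,0,-0.02,0],[-1,0,0,-0.02,0],[-1,0,0,-0.02,0]])

```text
time_s: 6.3
position: [0.5223, 0.1534, 0.0299]
tcp_rot: [[-0.87, -0.494, 0.001], [-0.494, 0.87, 0.0], [-0.001, -0.0, -1.0]]
force: [0.6, 0.2, 0.1]
opening: 0.569
grasp_force: 30.0
```

step_arm(targets=[[-1,-0.002,0.004,0,0],[-1,-0.002,0.004,-0.003,0],[-1,-0.002,0.004,-0.005,0],[-1,-0.002,0.004,-0.005,0],[-1,-0.002,0.004,-0.005,0]])

```text
time_s: 6.8
position: [0.5219, 0.1544, 0.0289]
tcp_rot: [[-0.87, -0.494, 0.001], [-0.494, 0.87, 0.0], [-0.001, -0.0, -1.0]]
force: [0.6, -0.5, 3.6]
opening: 0.563
grasp_force: 31.3
```

Run:
```python
from rig import *
import cv2
a=capture("side")["color"][165:230,195:300,::-1]
cv2.imwrite("pics/p3.png",cv2.resize(a,None,fx=7,fy=7,interpolation=cv2.INTER_CUBIC))
```

```text
(no output)
```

View pics/p3.png

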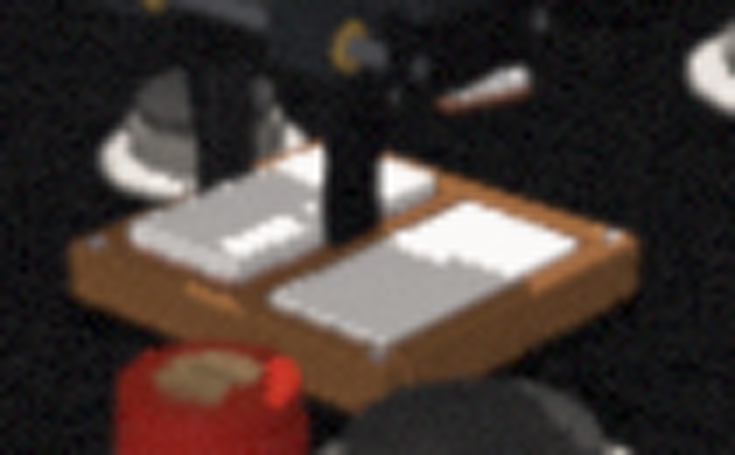

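The tile sits in the mouth a few mm proud, at crop (240,220), with 3.6 N of contact. I'll let go, rise and shut the fingers ready to press.

step_arm(targets=[[0.4,0,0,0,0],[0.4,0,0,0,0],[0.4,0,0,0,0],[0.4,0,0,0.004,0],[0.4,0,0,0.02,0],[0.4,0,0,0.06,0],[0.4,0,0,0.12,0],[-1,0,0,0.12,0],[-1,0,0,0.12,0],[-1,0,0,0.12,0],[-1,0,0,0.12,0],[-1,0,0,0.12,0],[-1,0,0,0.12,0],[-1,0,0,0.12,0],[-1,0,0,0.12,0]])

```text
time_s: 8.35
position: [0.5214, 0.1543, 0.0584]
tcp_rot: [[-0.87, -0.493, -0.0], [-0.493, 0.87, -0.0], [0.0, 0.0, -1.0]]
force: [-0.3, -0.4, 0.2]
opening: 0.059
grasp_force: 0.0
```

Run:
```python
from rig import *
import cv2
s=read_state();print(s["position"],s["opening"],s["force"])
a=capture("side")["color"][165:230,195:300,::-1]
cv2.imwrite("pics/p4.png",cv2.resize(a,None,fx=7,fy=7,interpolation=cv2.INTER_CUBIC))
```

```text
[0.5214372  0.15430292 0.05844477] 0.05925803595079653 [-0.25836409 -0.35653035  0.23261862]
```

View pics/p4.png

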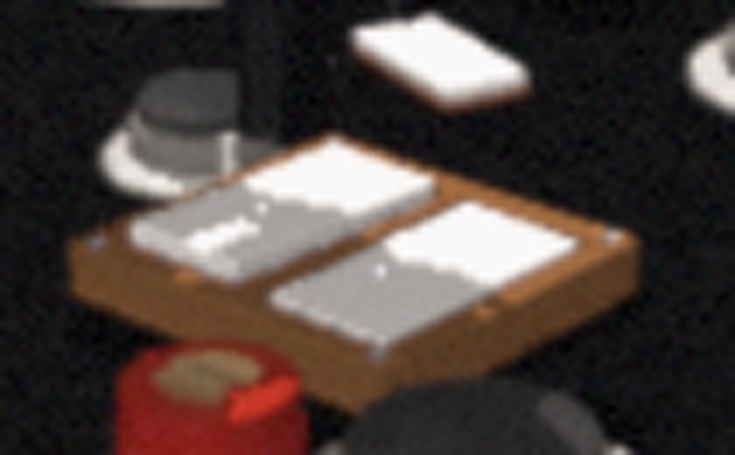

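The tile rests level on both clips, proud of the rim, with its centre at crop (285,205). Now I'll press at its middle.

step_arm(targets=[[-1,0,0,-0.05,0],[-1,0,0,-0.08,0],[-1,0,0,-0.09,0],[-1,0,0,-0.095,0],[-1,0,0,-0.1,0],[-1,0,0,-0.105,0],[-1,0,0,-0.108,0],[-1,0,0,-0.11,0]])

```text
time_s: 9.2
position: [0.5222, 0.1546, 0.0325]
tcp_rot: [[-0.87, -0.494, 0.002], [-0.494, 0.87, 0.0], [-0.002, -0.001, -1.0]]
force: [-2.0, 0.9, 13.2]
opening: 0.001
grasp_force: 6.4
```

step_arm(targets=[[-1,0,0,-0.003,0],[-1,0,0,-0.006,0],[-1,0,0,-0.009,0],[-1,0,0,-0.012,0],[-1,0,0,-0.014,0],[-1,0,0,-0.014,0]])

```text
time_s: 9.8
position: [0.5224, 0.1546, 0.0289]
tcp_rot: [[-0.87, -0.493, 0.003], [-0.493, 0.87, 0.0], [-0.002, -0.001, -1.0]]
force: [-2.1, 1.3, 11.5]
opening: 0.008
grasp_force: 5.6
```

step_arm(targets=[[-1,0,0,-0.003,0],[-1,0,0,-0.005,0],[-1,0,0,-0.006,0],[-1,0,0,-0.006,0]])

```text
time_s: 10.2
position: [0.5225, 0.1546, 0.0288]
tcp_rot: [[-0.87, -0.494, 0.003], [-0.494, 0.87, 0.0], [-0.003, -0.001, -1.0]]
force: [-3.2, 0.1, 21.5]
opening: 0.008
grasp_force: 11.0
```

It has stopped moving while the force climbs, so it looks seated. I'll rise clear and look.

step_arm(targets=[[-1,0,0,0.02,0],[-1,0,0,0.1,0],[-1,0,0,0.3,0],[-1,0,0.2,0.5,0],[-1,0,0.4,0.6,0],[-1,0,0.6,0.6,0],[-1,0,0.8,0.6,0],[-1,0,0.9,0.6,0],[-1,0,0.9,0.6,0],[-1,0,0.9,0.6,0]])

```text
time_s: 11.2
position: [0.5205, 0.38, 0.1751]
tcp_rot: [[-0.868, -0.496, -0.001], [-0.496, 0.868, -0.001], [0.002, -0.0, -1.0]]
force: [0.3, -0.5, -0.9]
opening: 0.003
grasp_force: 0.0
```

Run:
```python
from rig import *
from h import *
t=capture("top");a=capture("side")
for n,c,roi in(("top",t,(225,165,298,235)),("side",a,(200,180,292,222))):
    hsv=cv2.cvtColor(c["color"],cv2.COLOR_RGB2HSV)
    m=(hsv[...,1]<50)&(hsv[...,2]>120);R=np.zeros_like(m);R[roi[1]:roi[3],roi[0]:roi[2]]=1
    for o in rect(c,m&R,.02): print(n,*o)
A=cv2.resize(a["color"][165:230,195:300,::-1],(500,310),interpolation=2);B=cv2.resize(t["color"][160:235,220:300,::-1],(300,281),interpolation=2)
B=cv2.copyMakeBorder(B,0,29,0,0,cv2.BORDER_CONSTANT)
cv2.imwrite("pics/p5.png",np.hstack([A,B]))
```

```text
top [249. 203.] [522.9 151.8] [101.4  49. ] 30.3
top [270. 193.] [552.3  97.7] [101.6  50.9] 30.0
side [255. 204.] [551.6  99.7] [105.2  53.8] 29.7
side [236. 196.] [521.1 154.4] [104.9  53.6] 30.1
```

View pics/p5.png

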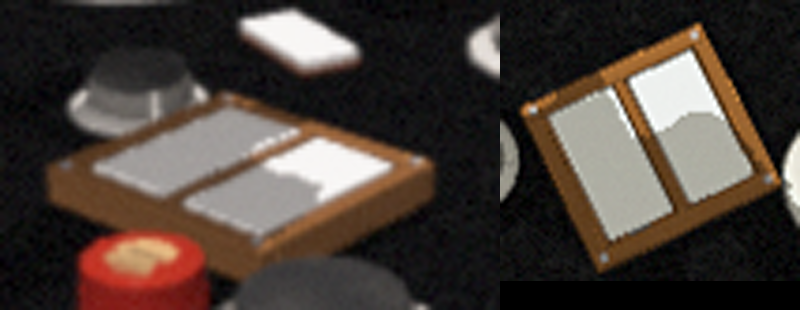

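The tile looks flush and level with its neighbour: both rectangles measure the same from the side. I'll press each end once to make sure, which costs little.

step_arm(targets=[[-1,0.03,-0.2,0,0],[-1,0.06,-0.4,0,0],[-1,0.1,-0.6,0,0],[-1,0.126,-0.8,-0.1,0],[-1,0.126,-0.836,-0.3,0],[-1,0.126,-0.836,-0.45,0],[-1,0.126,-0.836,-0.52,0],[-1,0.126,-0.836,-0.55,0],[-1,0.126,-0.836,-0.57,0],[-1,0.126,-0.836,-0.58,0],[-1,0.126,-0.836,-0.585,0],[-1,0.126,-0.836,-0.59,0],[-1,0.126,-0.836,-0.59,0]])

```text
time_s: 12.6
position: [0.5533, 0.1706, 0.0292]
tcp_rot: [[-0.869, -0.494, 0.001], [-0.494, 0.869, 0.0], [-0.001, -0.001, -1.0]]
force: [0.0, 0.5, -0.6]
opening: 0.007
grasp_force: 0.0
```

step_arm(targets=[[-1,0,0,-0.003,0],[-1,0,0,-0.006,0],[-1,0,0,-0.009,0],[-1,0,0,-0.012,0],[-1,0,0,-0.012,0]])

```text
time_s: 13.1
position: [0.5534, 0.1706, 0.0288]
tcp_rot: [[-0.869, -0.494, 0.002], [-0.494, 0.869, 0.0], [-0.002, -0.001, -1.0]]
force: [-4.1, -0.7, 19.1]
opening: 0.006
grasp_force: 9.7
```

step_arm(targets=[[-1,0,0,0.05,0],[-1,0,0,0.08,0],[-1,-0.12,-0.07,0.08,0],[-1,-0.244,-0.138,0.08,0],[-1,-0.244,-0.138,0.08,0],[-1,-0.244,-0.138,0.05,0],[-1,-0.244,-0.138,0.03,0],[-1,-0.244,-0.138,0.02,0],[-1,-0.244,-0.138,0.012,0],[-1,-0.244,-0.138,0.006,0],[-1,-0.244,-0.138,0.002,0],[-1,-0.244,-0.138,0,0],[-1,-0.244,-0.138,0,0]])

```text
time_s: 14.4
position: [0.493, 0.1361, 0.0288]
tcp_rot: [[-0.869, -0.494, 0.003], [-0.494, 0.869, -0.0], [-0.003, -0.001, -1.0]]
force: [-4.5, -1.9, 28.9]
opening: 0.005
grasp_force: 14.7
```

Middle and both ends all stop at the same height (0.0288 m), so the tile is level and home. I'll retreat and hand in.

step_arm(targets=[[-1,0,0,0.02,0],[-1,0,0,0.1,0],[-1,0,0,0.3,0],[-1,0,0,0.5,0],[-1,0,0,0.6,0],[-1,0,0,0.6,0],[-1,0,0,0.6,0],[-1,0,0,0.6,0]])

```text
time_s: 15.2
position: [0.491, 0.1358, 0.1741]
tcp_rot: [[-0.87, -0.494, -0.003], [-0.494, 0.87, -0.0], [0.003, 0.001, -1.0]]
force: [-0.1, 0.4, -0.4]
opening: 0.003
grasp_force: 0.0
```

```bash
python3 -c "
from rig import *
print(read_state()['position']);print(hand_in())"
```

```text
[0.49099629 0.13583874 0.17411389]
the job is handed in; nothing more can be done
None
```

The tile is back in the trivet's empty place, white face up, released and pressed home level and flush; I handed the job in at about 15 s, and the hand-in returned no verdict.

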